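# Lock the filter cover's quarter-turn stud

## Task

The bench dust collector's filter cover has one quarter-turn stud locked and one missing. Take the missing steel stud from the wooden burr block, put its cross bar through the slot of the empty socket, press it down against the spring and turn it a quarter turn clockwise (seen from above) until its cam catches, then let go so that it stays locked. Feel your way gently: never push the stud against the box or its socket with more than 30 N, and leave the other things on the bench where they are.

Things in the scene. Friction and masses are not known exactly. Their poses are not given: they have to be found in the camera images.
- stud: Loose steel stud (all sizes in mm), 49 tall, about 90 g (differs), origin under its centre, z up, x along wing and cross bar. From below: cross bar 30 (x) x 8 (y), z 0 to 5; shank 11 diameter; round guard 40 diameter, z 21 to 25; grip wing 36 (x) x 10 (y), z 25 to 49. Half a turn leaves it the same. Starts upright in the burr block's big round hole, the guard resting on the block.
- wing (a point): Middle of the stud's grip wing, on its axis, 37 above its underside and 12 above its guard; axes as the stud's. Grip the wing across its 10 mm thickness (stud's y).
- block: Fixed wooden burr block 120 (x) x 80 (y) x 40 high, origin under its centre. The stud's hole, 34 diameter and 34 deep, is centred at x = -28, y = 0; five thin burrs stand up to 47 above the top at x = 17 to 53.
- unit: Fixed grey filter box with aluminium cover, 156 (x) x 216 (y), cover surface 80 above the bench; origin under its centre, z up. On the cover two square dark steel sockets 56 wide: at x = 0, y = -55 empty, to be used; at y = +55 an identical stud already locked, wing along the box's y, top 49 above the cover: leave it alone.
- hole (a point): Point on the empty socket's axis at the height of the cover surface; axes as the box's. The socket is screwed in to an unmeasured height: its rim is 3 to 27 above this point. Its slot is 34 long (box's x) and 12 wide with a 1.5 bevel. Inside, a spring plunger is met 6 under the rim; it gives at 1.5 N, stiffens by 1.5 N per mm and stops solid 15 under the rim (15 N); it is damped: press slowly.
- cam (a point): On the same axis 1 above the cover: where the stud's underside comes, give or take 12, when pressed. It must be over 13 under the rim (12 N) to clear the cam ledge and turn: push with 14 to 18 N. Stops let it turn only clockwise from above, 90 degrees (play about 10). Eased there, the spring (7.5 N) lifts it into notches: underside 10 under the rim, wing along the box's y.
- tin: small closed polishing-paste tin, aluminium, diameter 38, 16 high, standing loose on the filter box's cover; origin under its centre. A bystander: leave it.
- jar: white plastic jar with lid, diameter 56, 70 high, loose on the bench; origin under its centre. A bystander: leave it.
- band: plain brass ring band, diameter 22, 7 high, lying flat, loose; origin under its centre. A bystander: leave it.
- mop: grey felt polishing wheel lying flat, diameter 60, 20 high, loose; origin under its centre. A bystander: leave it.
- hammer: small hammer with wooden handle, 220 long, lying loose along its own x (head at +x). A bystander: leave it.
- brush: wooden bench brush lying loose along its own x. A bystander: leave it.
- handpiece: metal rotary handpiece, 123 long, 26 thick, lying loose along its own x; origin on the bench under it. A bystander: leave it.
Not all that is in view belongs to the job. What is shaped like the stud but black or red is not meant.

How it is judged:
By the outcome, as a careful person would: the job done as asked, in the order asked, and still so for the second after the job is handed in, with the robot touching nothing.
It also fails if it takes over 61 s, if anything falls off the work surface, if the arm or the gripper's body presses on something with over 40 N, if the wrist force passes 120 N, or if a joint passes its speed limit or range.

## Robot

A 6-joint arm with a two-finger parallel gripper is mounted at the origin on the work surface. World frame = base frame: x ahead of the robot, y to its left, z up, the work surface at z = 0. Lengths are in m, angles in rad, forces in N, time in s.
With the tool pointing down it reaches from about 0.325 to 0.9 m from the base axis. Payload 3.5 kg.
Tool frame: the origin (TCP) lies at the very end of the fingers, on their centre line; the grasp point (between the pads) lies 19 mm behind it; z points along the fingers, y is the line along which they close (so a half turn about z gives the same grasp; the last joint's range is limited). The gripper opens to 85 mm and grips with 20 to 120 N. Pads are 22 mm wide; open, the fingers measure 114 mm over their backs; the gripper's body (76 mm by 85 mm) begins 54 mm behind the grasp point. The pads swing forward as they close: fully open they stand 13 mm farther back than shut.
Start: joints at [-1.248, 0.276, -0.026, 1.268, 0, 1.467], TCP at [0.258, -0.569, 0.231] pointing down, gripper open.
Joint ranges: [-3.12, 3.12], [-0.85, 1.88], [-1.08, 1.24], [-1.95, 2.15], [-1.57, 1.53], [-3.14, 3.14]. Speed limits (rad/s): [2.57, 2.57, 3.14, 3.14, 3.14, 3.14].

## Interface

Orientations are given as [roll, pitch, yaw] about the fixed x, y, z axes, in that order (R = Rz(yaw) Ry(pitch) Rx(roll)).
In Python, from rig import manip gives the robot as it stands.
- The arm moves only by the shell command python3 -m handwheel 'ROWS' [OPENING] [FORCE]. ROWS is JSON, a list of rows, each an object with "translation": the shift along the tool's x, y, z in m, a list of three; "dr": the turn, a rotation vector about the tool's x, y, z in degrees, a list of three. A call has 1 to 8 rows; each row shifts and turns the commanded pose from where the row before left it, along the tool's axes as they then stand; what a row does not reach is not made up. A row lasts 1/10 s, in which the tool goes at most 50 mm and 8.59 degrees, less where a joint would pass 70% of its speed; a pose out of reach is approached as far as the arm can. A call with a gripper value outside its range is refused whole. OPENING is the opening, from 0 (shut) to 1 (fully open), set as the call begins (- or left out, the last holds). The fingers move at their own pace and stop on an object; FORCE is the grip in N (left out, the last holds). Time passes only in rows, so rows that do not move let the fingers close. It gives the time, the measured TCP pose, the force, the opening and the grip force at its end, in the units of the state.
- manip.get_state(): the state, without advancing time (a new reading comes with each control period).
- manip.grab_frame(name): name is "side" or "top" or "wrist"; returns a dict with "color" (480x640x3 uint8, red, green, blue), "K" (3x3 intrinsics, pixels), "rvec" (rotation vector, rad) and "tvec" (3), from world to camera coordinates, as OpenCV has them; the wrist camera has in their place "tool_from_camera" (4x4, takes a point from camera to tool coordinates, whose origin is the TCP and whose axes are the flange's). Camera axes: x right, y down, z forward; pixel columns grow to the right and rows downward; lengths in m; the calibration is good to about 2 mm. A picture is of the moment at which its call begins: read the wrist's pose just before it. There is no depth.
- manip.job_done(): hands the job in; it is judged then, once.
Trained networks look in a picture, given as the dict that the camera call returned (one of the last four; its "shot" number tells which), for a name from the list of things; names that differ only in an ending like _2 or _b are one class to them, and where a whole thing is asked for, a point or a joint stands for the part that bears it (a point fixed in the world has none). Each returns a list of dicts, best first, with "p" (0 to 1); they miss things now and then, are a little off and sometimes report something else, mostly with a low value. They report only what shows in the picture. A call takes as long as a camera call. They do not tell look-alikes from the thing itself.
- manip.spot_in(picture, label): "bbox" ([centre column, centre row, width, height] in pixels, round what is visible of it).
- manip.outline_of(picture, label): "region" (480x640 bool, what is visible of it) and "bbox" ([centre column, centre row, width, height] in pixels, round what is visible of it).
- manip.tip_of(picture, label): "centre" ([row, column] in pixels: a listed point, or the origin of a listed thing).
The state is a dict: "t": time; "q": joint angles; "joint_vel": joint speeds; "tau": joint torques, N m; "ee_pos": TCP position; "tool_rot": TCP orientation; "force": force on the tool from outside, world axes, zero at the start; "ft_torque": the same for the moment, N m; "opening": opening from 0.0 (shut) to 1.0 (fully open); "grasp_force": force on a finger pad.
Only numpy, scipy, OpenCV 4.12 (cv2) and the standard library are available. Lean on these libraries where they do the work, as an engineer would, in place of code of your own. Each camera call takes 0.05 s, during which the arm holds its last target. There are 200 camera calls.

## Working session

There is one attempt and no reset: what is moved stays moved. The work goes in short steps, Python scripts to look and compute and a shell command to move; the robot and the scene stay as the last step left them, time stands still between calls to the robot, and variables do not carry over. Pictures are saved under pics/ and viewed, at most 10 in all, crops included, and the job is handed in when it is done.

```bash
mkdir -p pics; cat > h.py <<'E'
import numpy as np, cv2
from rig import manip
from scipy.spatial.transform import Rotation as R
def toolT():
    s=manip.get_state(); T=np.eye(4); T[:3,:3]=R.from_euler('xyz',s['tool_rot']).as_matrix(); T[:3,3]=s['ee_pos']; return T
def shot(n):
    T=toolT(); f=manip.grab_frame(n)
    if n=='wrist': f['W']=T@np.array(f['tool_from_camera'])
    else:
        M=np.eye(4); M[:3,:3]=cv2.Rodrigues(np.array(f['rvec'],float))[0]; M[:3,3]=np.ravel(f['tvec']); f['W']=np.linalg.inv(M)
    return f
def ray(f,u,v):
    d=f['W'][:3,:3]@np.linalg.solve(np.array(f['K']),[u,v,1.]); return f['W'][:3,3],d
def at(f,u,v,z):
    o,d=ray(f,u,v); return o+d*(z-o[2])/d[2]
def px(f,p):
    c=np.linalg.inv(f['W'])@np.r_[p,1]; k=np.array(f['K'])@c[:3]; return k[:2]/k[2]
def save(f,name): cv2.imwrite('pics/'+name,cv2.cvtColor(f['color'],cv2.COLOR_RGB2BGR))
E
python3 - <<'E'
from h import *
print(manip.get_state())
for n in('top','side'):
    f=shot(n); save(f,n+'0.png'); print(n,f['W'][:3,3].round(3))
    for l in('stud','wing','block','unit','hole','cam','tin'):
        print(l,[(np.round(d['centre'],1),round(d['p'],2)) for d in manip.tip_of(f,l)][:4])
    print([(np.round(d['bbox']),round(d['p'],2)) for d in manip.spot_in(f,'stud')])
E
```

```text
{'t': 0.0, 'q': array([-1.24839195e+00,  2.77139121e-01, -2.78978985e-02,  1.26799064e+00,
        2.96540767e-05,  1.46739984e+00]), 'joint_vel': array([ 1.00671794e-03, -1.58193779e-03,  7.54440468e-05,  8.45207724e-04,
        6.49056200e-04, -1.20144194e-03]), 'tau': array([-9.50954964e-04, -4.45504618e+01,  2.95207268e+01,  1.64042122e-02,
       -1.04439407e-04, -9.75405101e-06]), 'ee_pos': array([ 0.25790848, -0.56844756,  0.23014788]), 'tool_rot': array([-3.13937630e+00, -2.59796872e-04,  4.25800549e-01]), 'force': array([-0.42491978, -0.0398579 ,  0.11371568]), 'ft_torque': array([-0.00497719, -0.03018537, -0.0003678 ]), 'grasp_force': 0.0, 'opening': 0.9999272103258181}
top [0.274 0.009 1.327]
stud [(array([282.9, 273.4]), 0.82), (array([241. , 258.1]), 0.69), (array([231.5, 302.3]), 0.69), (array([209.2, 212.8]), 0.55)]
wing [(array([238.8, 257.6]), 0.76), (array([280.3, 273.1]), 0.74), (array([227.2, 306. ]), 0.72), (array([202.9, 209.7]), 0.6)]
block [(array([242.9, 456.3]), 0.71), (array([231.7, 258.3]), 0.68)]
unit [(array([247.1, 421.6]), 0.93)]
hole [(array([244.6, 4
[... 346 characters left out ...]
e [0.511 0.832 0.734]
stud [(array([343.6, 273.6]), 0.91), (array([298.6, 313.7]), 0.8), (array([293.6, 353.4]), 0.76), (array([275. , 309.5]), 0.65)]
wing [(array([333.8, 274.4]), 0.8), (array([290.2, 312.7]), 0.74), (array([283.1, 355.9]), 0.61), (array([261.5, 307.5]), 0.51)]
block [(array([307.8, 298.8]), 0.85), (array([257.8, 319.6]), 0.22)]
unit [(array([215.2, 328.1]), 0.76)]
hole [(array([176. , 327.7]), 0.91)]
cam [(array([178.8, 330.7]), 0.62)]
tin [(array([186.5, 306. ]), 0.43)]
[(array([356., 289.,  21.,  21.]), 0.86), (array([272., 338.,  22.,  18.]), 0.83), (array([370., 419., 117.,  48.]), 0.68), (array([307., 267.,  14.,  20.]), 0.56), (array([314., 292.,  19.,  14.]), 0.55)]
```

```bash
python3 - <<'E'
import cv2
t=cv2.imread('pics/top0.png'); cv2.imwrite('pics/top0c.png',cv2.resize(t[130:370,170:570],(800,480),interpolation=cv2.INTER_CUBIC))
E
```

```text
(no output)
```

View pics/top0c.png

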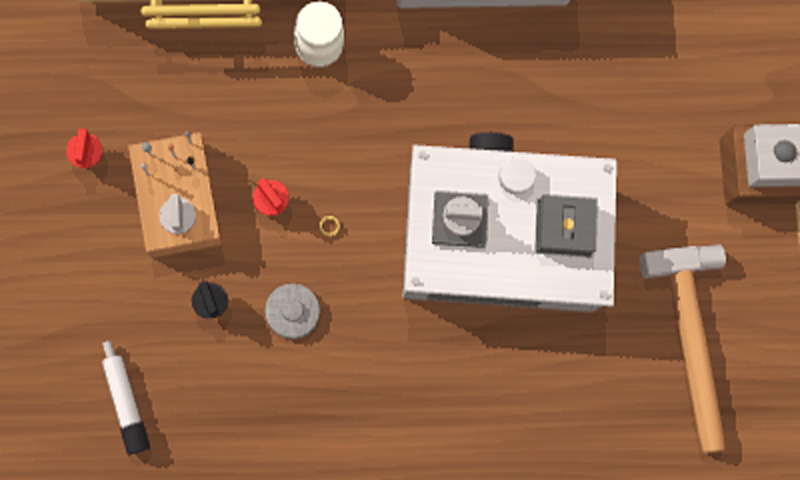

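View pics/side0.png

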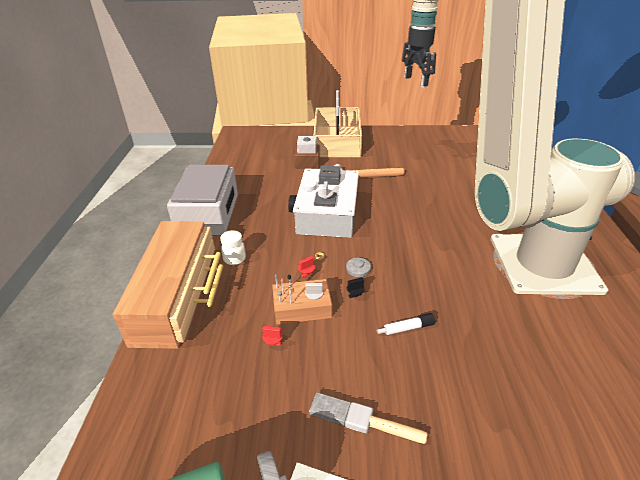

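The steel stud is in the burr block at about (259, 237) in the full top picture. Similar ones are red (212, 205), red (305, 229), black (275, 280) and the locked stud (401, 238); only the grey one in the wooden block fits. The empty socket is at about (454, 242), with the slot vertical in the picture.

```bash
python3 - <<'E'
from h import *
f=shot('top')
print('stud',at(f,259,237,.06), at(f,*manip.spot_in(f,'stud')[0]['bbox'][:2],.06))
for z in(.083,.107): print('socket',z,at(f,454,242,z))
# box cover corners screws (crop->full)
c=[at(f,170+u/2,130+v/2,.08) for u,v in((424,155),(609,168),(605,295),(417,282))]
print(np.round(c,3), np.mean(c,0))
d=np.array(c[1])-c[0]; print('box -y dir ang',np.degrees(np.arctan2(d[1],d[0]))); d=c[0]-c[3]; print('box x',np.degrees(np.arctan2(d[1],d[0])))
for n,u,v,z in(('tin',518,176,.096),('red',270,197,.05),('black',210,300,.05),('red',84,150,.05),('locked',463,215,.129)): print(n,at(f,170+u/2,130+v/2,z).round(3))
im=f['color'][215:260,235:285]; save({'color':cv2.resize(im,(800,600)[:1]+(600,),interpolation=cv2.INTER_CUBIC)},'studcrop.png')
E
```

```text
stud [0.54525121 0.14440751 0.06      ] [0.54715889 0.14099942 0.06      ]
socket 0.083 [ 0.52261953 -0.2664112   0.083     ]
socket 0.107 [ 0.51781509 -0.26108822  0.107     ]
[[ 0.601 -0.119  0.08 ]
 [ 0.583 -0.314  0.08 ]
 [ 0.447 -0.301  0.08 ]
 [ 0.464 -0.106  0.08 ]] [ 0.52386734 -0.21003299  0.08      ]
box -y dir ang -95.13140286840839
box x -5.132555718085792
tin [ 0.572 -0.214  0.096]
red [0.564 0.046 0.05 ]
black [0.454 0.111 0.05 ]
red [0.62  0.248 0.05 ]
locked [ 0.524 -0.151  0.129]
```

View pics/studcrop.png

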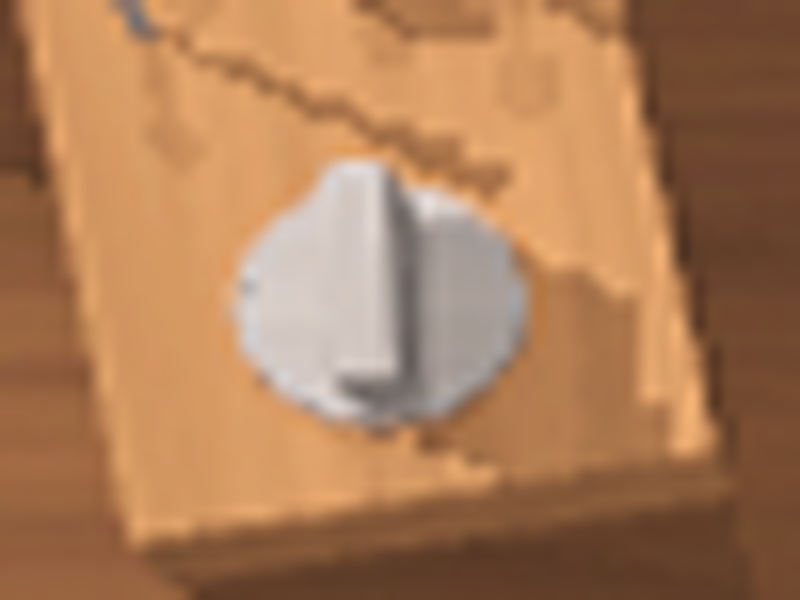

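The crop confirms the grey steel stud in the wooden block, wing almost vertical in the picture.

```bash
r='x'; python3 -m handwheel '[{"translation":[0,0,0],"dr":[0,0,-8.5]},{"translation":[0,0,0],"dr":[0,0,-8.5]},{"translation":[0,0,0],"dr":[0,0,-8.5]},{"translation":[0,0,0],"dr":[0,0,-8.5]},{"translation":[0,0,0],"dr":[0,0,-8.5]},{"translation":[0,0,0],"dr":[0,0,-8.5]},{"translation":[0,0,0],"dr":[0,0,-8.5]},{"translation":[0,0,0],"dr":[0,0,-6]}]'
```

```text
t: 1.8
ee_pos: [0.2581, -0.5692, 0.2313]
tool_rot: [3.142, 0.0, 1.574]
force: [-0.5, -0.2, -0.8]
opening: 0.999
grasp_force: 0.0
```

```bash
python3 -m handwheel '[{"translation":[0.0446,0.0179,0],"dr":[0,0,0]},{"translation":[0.0446,0.0179,0],"dr":[0,0,0]},{"translation":[0.0446,0.0179,0],"dr":[0,0,0]},{"translation":[0.0446,0.0179,0],"dr":[0,0,0]},{"translation":[0.0446,0.0179,0],"dr":[0,0,0]},{"translation":[0.0446,0.0179,0],"dr":[0,0,0]},{"translation":[0.0446,0.0179,0],"dr":[0,0,0]},{"translation":[0.0446,0.0179,0],"dr":[0,0,0]}]'
python3 -m handwheel '[{"translation":[0.0446,0.0179,0],"dr":[0,0,0]},{"translation":[0.0446,0.0179,0],"dr":[0,0,0]},{"translation":[0.0446,0.0179,0],"dr":[0,0,0]},{"translation":[0.0446,0.0179,0],"dr":[0,0,0]},{"translation":[0.0446,0.0179,0],"dr":[0,0,0]},{"translation":[0.0446,0.0179,0],"dr":[0,0,0]},{"translation":[0.0446,0.0179,0],"dr":[0,0,0]},{"translation":[0.0446,0.0179,0],"dr":[0,0,0]}]'
python3 -m handwheel '[{"translation":[0,0,0],"dr":[0,0,-8.5]},{"translation":[0,0,0],"dr":[0,0,-8.5]},{"translation":[0,0,0],"dr":[0,0,-8.5]},{"translation":[0,0,0],"dr":[0,0,-8.5]},{"translation":[0,0,0],"dr":[0,0,-8.5]},{"translation":[0,0,0],"dr":[0,0,-8.5]},{"translation":[0,0,0],"dr":[0,0,-8.5]},{"translation":[0,0,0],"dr":[0,0,-8.5]}]'
python3 -m handwheel '[{"translation":[0,0,0],"dr":[0,0,-8.5]},{"translation":[0,0,0],"dr":[0,0,-8.5]},{"translation":[0,0,0],"dr":[0,0,-4.8]},{"translation":[0,0,0],"dr":[0,0,0]},{"translation":[0,0,0],"dr":[0,0,0]}]'
python3 - <<'E'
from h import *
f=shot('wrist'); save(f,'w1.png'); print(f['W'].round(3))
for l in('stud','wing'): print([(np.round(d['centre'],1),round(d['p'],2),at(f,d['centre'][1],d['centre'][0],{'stud':.019,'wing':.056}[l]).round(4)) for d in manip.tip_of(f,l)])
E
```

```text
t: 2.6
ee_pos: [0.4024, -0.2109, 0.2316]
tool_rot: [3.141, 0.001, 1.569]
force: [-0.1, -0.5, -0.9]
opening: 1.001
grasp_force: 0.0
t: 3.4
ee_pos: [0.5463, 0.146, 0.2316]
tool_rot: [3.141, 0.0, 1.569]
force: [0.4, -1.1, 0.2]
opening: 1.001
grasp_force: 0.0
t: 4.2
ee_pos: [0.5459, 0.1439, 0.2314]
tool_rot: [3.142, 0.0, 2.762]
force: [0.7, -0.6, -0.4]
opening: 0.998
grasp_force: 0.0
t: 4.7
ee_pos: [0.5458, 0.1439, 0.2314]
tool_rot: [3.142, 0.0, 3.134]
force: [-0.0, 0.3, -0.1]
opening: 1.002
grasp_force: 0.0
[[ 0.007  0.965  0.263  0.48 ]
 [ 1.    -0.006 -0.003  0.144]
 [-0.001  0.263 -0.965  0.374]
 [ 0.     0.     0.     1.   ]]
[(array([281.6, 419.7]), 0.9, array([0.6233, 0.2475, 0.019 ])), (array([122.4, 293.8]), 0.86, array([0.4595, 0.1164, 0.019 ])), (array([215. , 325.6]), 0.74, array([0.5497, 0.1464, 0.019 ])), (array([232.9, 233.5]), 0.63, array([0.568 , 0.0508, 0.019 ]))]
[(array([224.3, 328.1]), 0.95, array([0.5511, 0.1485, 0.056 ])), (array([296.8, 429.1]), 0.88, array([0.6243, 0.247 , 0.056 ])), (array([243.1, 224. ]), 0.57, array([0.5686, 0.0509, 0.056 ])), (array([119.8, 289.6]), 0.56, array([0.4594, 0.1158, 0.056 ]))]
```

View pics/w1.png

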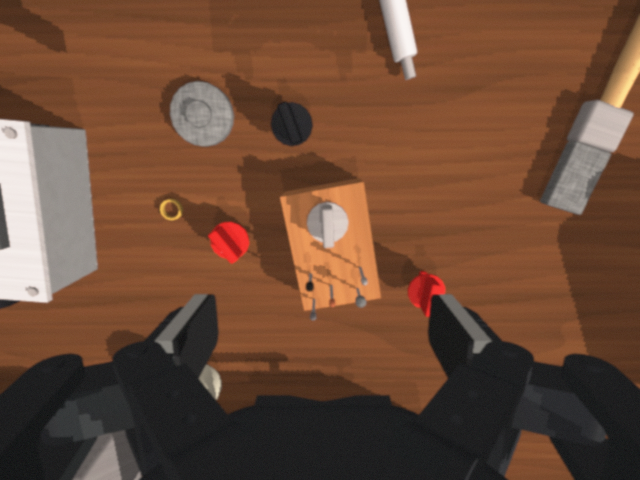

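The wrist view shows the steel stud at (328, 224) in the block with its wing nearly vertical. I'll go closer.

```bash
python3 -m handwheel '[{"translation":[-0.002,0.0015,0.03],"dr":[0,0,0]},{"translation":[-0.002,0.0015,0.03],"dr":[0,0,0]},{"translation":[0,0,0.03],"dr":[0,0,0]},{"translation":[0,0,0],"dr":[0,0,0]},{"translation":[0,0,0],"dr":[0,0,0]}]'
python3 - <<'E'
from h import *
f=shot('wrist'); print(toolT()[:3,3].round(4))
for l in('stud','wing'): print([(np.round(d['centre'],1),round(d['p'],2),at(f,d['centre'][1],d['centre'][0],{'stud':.019,'wing':.056}[l]).round(4)) for d in manip.tip_of(f,l)])
u,v=px(f,[.55,.147,.068]).astype(int); print(u,v)
s=50; c=f['color'][v-s:v+s,u-s:u+s]; save({'color':cv2.resize(c,(600,600),interpolation=cv2.INTER_CUBIC)},'w2.png'); np.save('w2.npy',f['color'])
for d in manip.outline_of(f,'stud')[:4]:
    m=d['region']; r,q=np.nonzero(m); print(d['bbox'],d['p'],at(f,q.mean(),r.mean(),.05))
E
```

```text
t: 5.35
ee_pos: [0.5495, 0.1468, 0.1413]
tool_rot: [-3.141, -0.001, 3.136]
force: [0.3, -0.3, 1.0]
opening: 0.999
grasp_force: 0.0
[0.5507 0.147  0.1426]
[(array([233.9, 320.4]), 0.96, array([0.5503, 0.1447, 0.019 ])), (array([254.7, 205.6]), 0.75, array([0.5667, 0.0542, 0.019 ])), (array([115.5, 280.2]), 0.63, array([0.4634, 0.1168, 0.019 ]))]
[(array([109.9, 273.7]), 0.86, array([0.463 , 0.1172, 0.056 ])), (array([248.3, 324.4]), 0.83, array([0.551 , 0.1477, 0.056 ])), (array([269.7, 189.4]), 0.63, array([0.5659, 0.055 , 0.056 ])), (array([101.3, 165.3]), 0.29, array([0.4577, 0.0517, 0.056 ]))]
323 252
[324.0, 247.3, 59.7, 62.6] 0.91 [0.55105429 0.14773692 0.05      ]
[277.0, 110.5, 62.2, 68.1] 0.71 [0.46270997 0.11734202 0.05      ]
[192.8, 270.2, 59.0, 52.9] 0.59 [0.56586462 0.05641243 0.05      ]
```

View pics/w2.png

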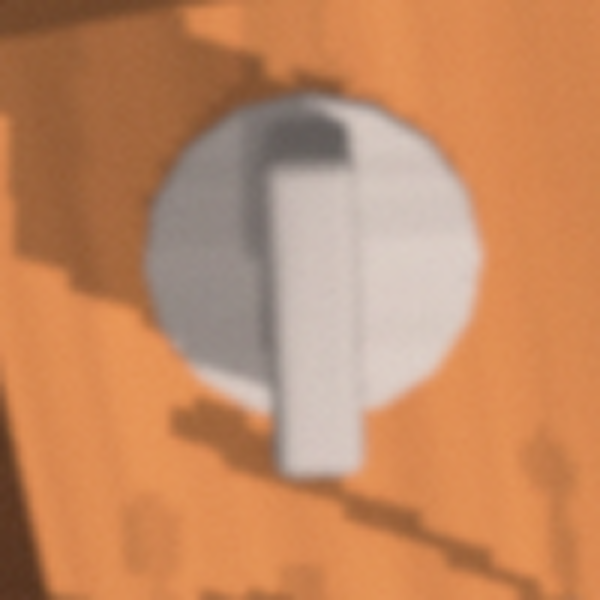

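The close view shows the wing's top face with corners at crop (268,168), (352,165), (362,472), (282,476).

```bash
python3 - <<'E'
from h import *
f=shot('wrist')
c=np.array([at(f,273+x/6-.4,202+y/6-.4,.068) for x,y in((268,168),(352,165),(362,472),(282,476))])
a=(c[0]+c[1])/2;b=(c[2]+c[3])/2;print(c.round(4),np.linalg.norm(b-a),(a+b)/2,np.degrees(np.arctan2(*(b-a)[1::-1])), toolT()[:3,3], manip.get_state()['tool_rot'])
g=[at(f,273+x/6-.4,202+y/6-.4,.044) for x,y in((147,260),(481,260))]; print(g)
E
```

```text
[[0.5381 0.1436 0.068 ]
 [0.5378 0.1525 0.068 ]
 [0.5727 0.1536 0.068 ]
 [0.5731 0.1448 0.068 ]] 0.034932822005912134 [0.55541619 0.14861139 0.068     ] 1.9537695017239403 [0.55130193 0.14707658 0.14327551] [3.14106302 0.00348349 3.13619558]
[array([0.55515612, 0.12862073, 0.044     ]), array([0.55534319, 0.16838822, 0.044     ])]
```

```bash
python3 -m handwheel '[{"translation":[-0.0053,0.0017,0],"dr":[0,0,-2.3]},{"translation":[0,0,0.025],"dr":[0,0,0]},{"translation":[0,0,0.025],"dr":[0,0,0]},{"translation":[0,0,0.02],"dr":[0,0,0]},{"translation":[0,0,0.015],"dr":[0,0,0]},{"translation":[0,0,0.008],"dr":[0,0,0]},{"translation":[0,0,0],"dr":[0,0,0]}]' 0.5 40
python3 -m handwheel '[{"translation":[0,0,0],"dr":[0,0,0]}]'
```

```text
t: 6.3
ee_pos: [0.5548, 0.1485, 0.0479]
tool_rot: [-3.141, -0.001, -3.107]
force: [0.2, -0.6, -0.1]
opening: 0.502
grasp_force: 0.0
t: 6.4
ee_pos: [0.556, 0.1487, 0.0493]
tool_rot: [3.141, 0.002, -3.107]
force: [-0.1, 0.5, -0.2]
opening: 0.501
grasp_force: 0.0
```

```bash
python3 -m handwheel '[{"translation":[0,0,0],"dr":[0,0,0]},{"translation":[0,0,0],"dr":[0,0,0]},{"translation":[0,0,0],"dr":[0,0,0]},{"translation":[0,0,0],"dr":[0,0,0]},{"translation":[0,0,0],"dr":[0,0,0]},{"translation":[0,0,0],"dr":[0,0,0]}]' 0 70
python3 - <<'E'
from h import *
f=shot('wrist'); save(f,'w3.png')
E
```

```text
t: 7.0
ee_pos: [0.5562, 0.1487, 0.0495]
tool_rot: [3.141, 0.002, -3.107]
force: [0.0, -1.1, 5.8]
opening: 0.096
grasp_force: 71.7
```

```bash
python3 -m handwheel '[{"translation":[0,0,-0.01],"dr":[0,0,0]},{"translation":[0,0,-0.02],"dr":[0,0,0]},{"translation":[0,0,-0.03],"dr":[0,0,0]},{"translation":[0,0,-0.04],"dr":[0,0,0]},{"translation":[0,0,-0.04],"dr":[0,0,0]},{"translation":[0,0,-0.03],"dr":[0,0,0]},{"translation":[0,0,0],"dr":[0,0,0]},{"translation":[0,0,0],"dr":[0,0,0]}]'
python3 - <<'E'
from h import *
f=shot('wrist'); u,v=px(f,toolT()[:3,3]+[0,0,0.015]).astype(int); print(u,v, f['W'][:3,3])
c=f['color'][max(0,v-120):v+120,u-160:u+160]; save({'color':cv2.resize(c,None,fx=2.5,fy=2.5,interpolation=cv2.INTER_CUBIC)},'w4.png')
E
```

```text
t: 7.85
ee_pos: [0.5553, 0.1486, 0.219]
tool_rot: [3.141, 0.001, -3.107]
force: [-0.3, 0.1, -1.0]
opening: 0.097
grasp_force: 71.0
322 311 [0.4891706  0.14634703 0.36167277]
```

View pics/w4.png

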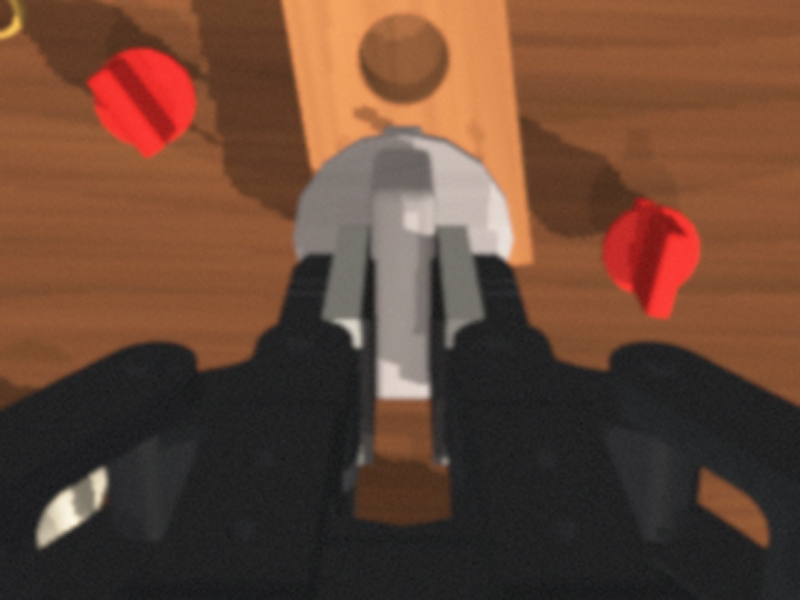

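The stud is held upright with the wing between the pads. I'll measure its offset in the tool frame from the guard edge and wing ends.

```bash
cat >> h.py <<'E'
def tool_at(f,u,v,z):
    W=np.array(f['tool_from_camera']); d=W[:3,:3]@np.linalg.solve(np.array(f['K']),[u,v,1.]); o=W[:3,3]; return o+d*(z-o[2])/d[2]
E
python3 - <<'E'
from h import *
f=shot('wrist')
q=lambda x,y:(162+x/2.5-.3,191+y/2.5-.3)
for d in(.003,.0045,.006):
    a=tool_at(f,*q(403,192),d-.024);b=tool_at(f,*q(403,398),d-.024)
    g=tool_at(f,*q(404,132),d-.002); l=tool_at(f,*q(295,245),d-.002); r=tool_at(f,*q(513,245),d-.002)
    print(d,a.round(4),b.round(4),'len',np.linalg.norm(a-b).round(4),'mid',((a+b)/2).round(4),'guard front',g.round(4),'lr',l.round(4),r.round(4))
E
```

```text
0.003 [ 0.0226  0.     -0.021 ] [-0.0115  0.     -0.021 ] len 0.0341 mid [ 0.0055  0.     -0.021 ] guard front [0.0255 0.0002 0.001 ] lr [ 0.0048 -0.019   0.001 ] [0.0049 0.0193 0.001 ]
0.0045 [ 0.022   0.     -0.0195] [-0.0125  0.     -0.0195] len 0.0345 mid [ 0.0048  0.     -0.0195] guard front [0.025  0.0002 0.0025] lr [ 0.0042 -0.0192  0.0025] [0.0042 0.0195 0.0025]
0.006 [ 0.0215  0.     -0.018 ] [-0.0135  0.     -0.018 ] len 0.0349 mid [ 0.004  0.    -0.018] guard front [0.0246 0.0002 0.004 ] lr [ 0.0036 -0.0194  0.004 ] [0.0036 0.0197 0.004 ]
```

```bash
python3 -m handwheel '[{"translation":[-0.002,-0.03,0],"dr":[0,0,0]},{"translation":[-0.002,-0.047,0],"dr":[0,0,0]},{"translation":[-0.002,-0.047,0],"dr":[0,0,0]},{"translation":[-0.002,-0.047,0],"dr":[0,0,0]},{"translation":[-0.002,-0.047,0],"dr":[0,0,0]},{"translation":[-0.002,-0.047,0],"dr":[0,0,0]},{"translation":[-0.002,-0.047,0],"dr":[0,0,0]},{"translation":[-0.001,-0.047,0],"dr":[0,0,0]}]'
python3 -m handwheel '[{"translation":[0,-0.036,0],"dr":[0,0,0]},{"translation":[0,-0.02,0],"dr":[0,0,0]},{"translation":[0,0,0],"dr":[0,0,7.1]},{"translation":[0,0,0],"dr":[0,0,0]},{"translation":[0,0,0],"dr":[0,0,0]},{"translation":[0,0,0],"dr":[0,0,0]}]'
python3 - <<'E'
from h import *
f=shot('wrist'); save(f,'w5.png')
for l in('hole','cam'): print([(np.round(d['centre'],1),round(d['p'],2),at(f,d['centre'][1],d['centre'][0],.08).round(4)) for d in manip.tip_of(f,l)][:2])
E
```

```text
t: 8.75
ee_pos: [0.5812, -0.211, 0.2157]
tool_rot: [3.139, -0.004, -3.107]
force: [0.4, 0.9, -1.3]
opening: 0.097
grasp_force: 70.9
t: 9.35
ee_pos: [0.5843, -0.2645, 0.2178]
tool_rot: [3.141, -0.001, 3.055]
force: [-0.5, 0.9, -1.8]
opening: 0.099
grasp_force: 70.9
[(array([149.8, 320.9]), 0.79, array([ 0.5224, -0.2607,  0.08  ]))]
[(array([149.7, 318.2]), 0.64, array([ 0.5222, -0.2628,  0.08  ]))]
```

View pics/w5.png

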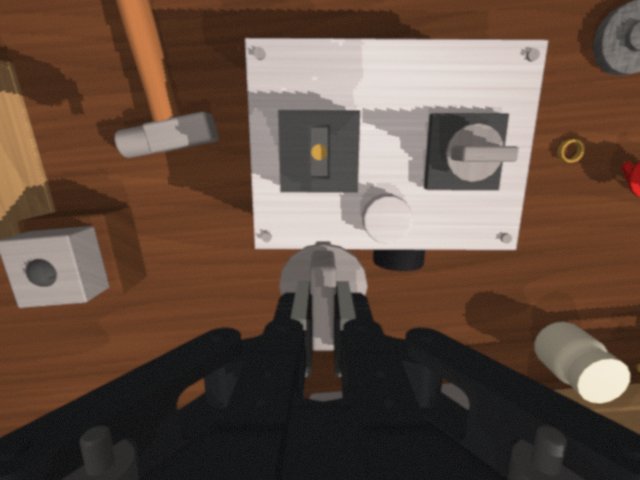

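The picture shows the empty socket at (319,151), slot columns 310–328 and rows 126–178, the tin at (388,218) and the held stud clear of everything.

```bash
python3 - <<'E'
from h import *
f=shot('wrist'); s=manip.get_state(); print(s['ee_pos'],s['tool_rot'],np.array(f['K'])[0,0])
c=f['color'][100:204,265:375]; save({'color':cv2.resize(c,None,fx=5.5,fy=5.5,interpolation=cv2.INTER_CUBIC)},'w6.png')
g=cv2.cvtColor(f['color'],cv2.COLOR_RGB2GRAY)
print('rows140',g[138:142,304:334].mean(0).round()); print('rows170',g[168:172,304:334].mean(0).round())
print('cols',g[118:186,314:324].mean(1).round())
E
```

```text
[ 0.58468912 -0.26503754  0.21840016] [3.14156270e+00 3.14430786e-05 3.05400925e+00] 352.7496215094302
rows140 [73. 70. 71. 72. 74. 75. 78. 83. 90. 94. 94. 95. 96. 94. 96. 96. 96. 96.
 96. 97. 97. 96. 95. 89. 72. 63. 68. 76. 79. 80.]
rows170 [72. 72. 72. 72. 74. 74. 78. 82. 88. 92. 94. 94. 94. 94. 94. 95. 94. 94.
 94. 94. 94. 93. 91. 82. 68. 62. 71. 78. 81. 80.]
cols [ 72.  74.  73.  72.  71.  70.  69.  68.  75.  88.  94.  96.  96.  95.
  94.  95.  95.  95.  95.  95.  96.  96.  96.  96.  99. 112. 129. 140.
 146. 148. 148. 148. 148. 149. 150. 152. 153. 152. 150. 145. 132. 113.
  98.  95.  94.  95.  94.  94.  94.  94.  94.  94.  94.  94.  95.  93.
  86.  73.  64.  66.  72.  77.  80.  80.  81.  81.  82.  81.]
```

View pics/w6.png

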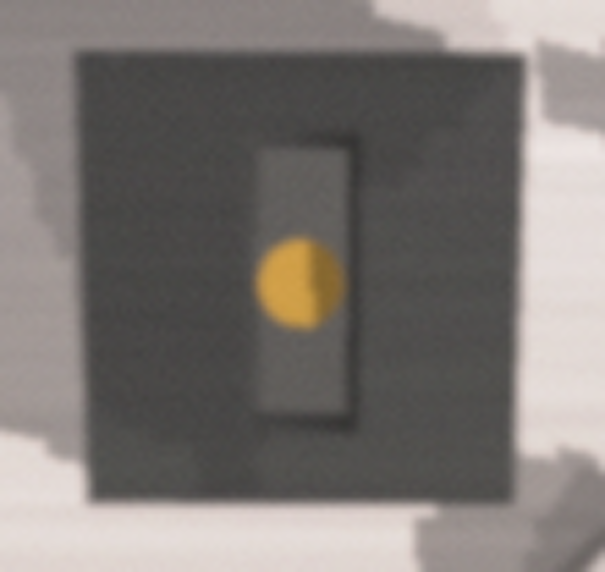

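The enlarged crop shows the square rim corners at (78,54), (522,57), (514,499) and (90,499), with the slot centred between them.

```bash
python3 - <<'E'
from h import *
f=shot('wrist')
P=[(265+x/5.5-.4,100+y/5.5-.4) for x,y in((78,54),(522,57),(514,499),(90,499))]
for z in(.083,.09,.095,.1,.105):
    c=np.array([at(f,*p,z) for p in P]); s=[np.linalg.norm(c[i]-c[i-1])*1e3 for i in range(4)]
    t=np.mean([tool_at(f,*p,f['W'][2,3]-0+0) if 0 else (np.array(f['tool_from_camera'])@np.linalg.inv(f['W'])@np.r_[at(f,*p,z),1])[:3] for p in P],0)
    d=(c[1]+c[0]-c[2]-c[3]); e=(c[1]+c[2]-c[0]-c[3])
    print(z,np.round(s,1),c.mean(0).round(4),'tool',t.round(4),'box x ang',np.degrees(np.arctan2(-d[1],-d[0])).round(1),np.degrees(np.arctan2(e[1],e[0])).round(1), 'slot',at(f,319.5,151.3,z).round(4))
E
```

```text
0.083 [59.9 59.9 59.5 60.7] [ 0.5238 -0.2625  0.083 ] tool [ 0.0609 -0.0028  0.1354] box x ang -4.9 84.8 slot [ 0.5239 -0.2624  0.083 ]
0.09 [58.4 58.4 58.  59.1] [ 0.5237 -0.2625  0.09  ] tool [ 0.061  -0.0028  0.1284] box x ang -4.9 84.8 slot [ 0.5238 -0.2623  0.09  ]
0.095 [57.4 57.3 57.  58.1] [ 0.5236 -0.2624  0.095 ] tool [ 0.0611 -0.0027  0.1234] box x ang -4.9 84.8 slot [ 0.5237 -0.2623  0.095 ]
0.1 [56.3 56.3 55.9 57. ] [ 0.5235 -0.2623  0.1   ] tool [ 0.0612 -0.0027  0.1184] box x ang -4.9 84.8 slot [ 0.5236 -0.2622  0.1   ]
0.105 [55.2 55.2 54.8 55.9] [ 0.5234 -0.2623  0.105 ] tool [ 0.0613 -0.0026  0.1134] box x ang -4.9 84.8 slot [ 0.5235 -0.2622  0.105 ]
```

```bash
python3 -m handwheel '[{"translation":[0.03,-0.0027,0],"dr":[0,0,0]},{"translation":[0.0275,0,0],"dr":[0,0,0]},{"translation":[0,0,0.02],"dr":[0,0,0]},{"translation":[0,0,0.025],"dr":[0,0,0]},{"translation":[0,0,0.02],"dr":[0,0,0]},{"translation":[0,0,0.008],"dr":[0,0,0]},{"translation":[0,0,0],"dr":[0,0,0]},{"translation":[0,0,0],"dr":[0,0,0]}]'
python3 - <<'E'
from h import *
f=shot('wrist'); 
c=f['color'][150:390,160:480]; save({'color':cv2.resize(c,None,fx=2.5,fy=2.5,interpolation=cv2.INTER_CUBIC)},'w7.png'); print(manip.get_state()['force'])
f=shot('side'); u,v=px(f,[.527,-.262,.13]).astype(int); c=f['color'][v-40:v+40,u-50:u+50]; save({'color':cv2.resize(c,None,fx=7,fy=7,interpolation=cv2.INTER_CUBIC)},'s7.png')
E
```

```text
t: 10.4
ee_pos: [0.5277, -0.2635, 0.1462]
tool_rot: [-3.141, 0.001, 3.053]
force: [-1.0, 0.1, -0.4]
opening: 0.095
grasp_force: 70.9
[ 0.05861837  0.03602214 -0.5464839 ]
```

View pics/w7.png

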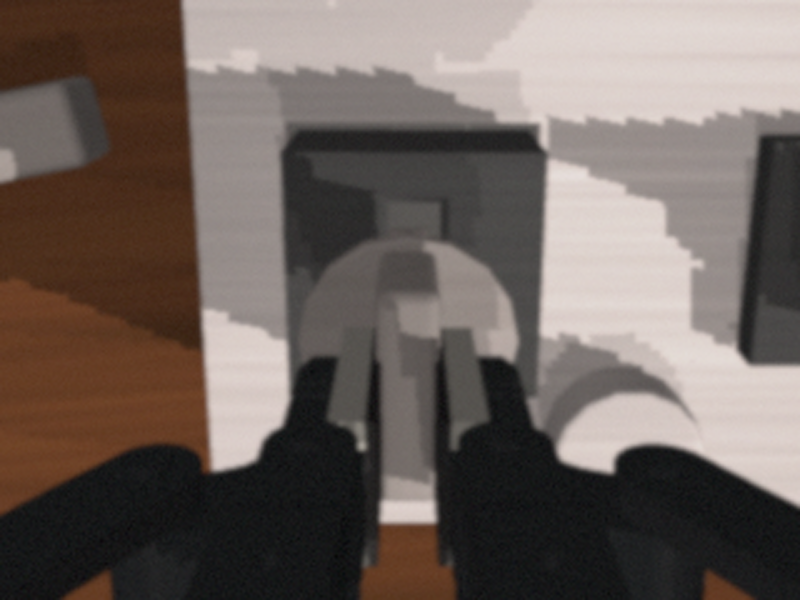

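The view shows the slot's front end at crop (411,200), just ahead of the guard, in line with the wing at column ~408.

```bash
python3 - <<'E'
from h import *
f=shot('wrist'); q=lambda x,y:(160+x/2.5-.3,150+y/2.5-.3)
for z in(.040,.046,.050): 
    print(z,'slot ctr',tool_at(f,*q(411,200),z)-[.0178,0,0],'from rim',tool_at(f,*q(416,150),z)-[.028,0,0],'w',np.linalg.norm(tool_at(f,*q(283,150),z)-tool_at(f,*q(546,150),z)))
for z in(.002,.004,.007): print('guard',tool_at(f,*q(408,237),z)-[.02,0,0],(tool_at(f,*q(300,340),z)+tool_at(f,*q(518,340),z))/2)
E
```

```text
0.04 slot ctr [0.00429569 0.00063719 0.04      ] from rim [0.00488332 0.00167069 0.04      ] w 0.05519341164479853
0.046 slot ctr [0.00285395 0.00065324 0.046     ] from rim [0.00379567 0.00172067 0.046     ] w 0.057005045768843625
0.05 slot ctr [0.0018928  0.00066394 0.05      ] from rim [0.00307057 0.00175398 0.05      ] w 0.058212801851540374
guard [4.73268727e-03 3.28584647e-05 2.00000000e-03] [0.00584496 0.00021654 0.002     ]
guard [4.16240912e-03 3.12667020e-05 4.00000000e-03] [0.0050138  0.00021748 0.004     ]
guard [3.30699190e-03 2.88790579e-05 7.00000000e-03] [0.00376705 0.0002189  0.007     ]
```

```bash
python3 -m handwheel '[{"translation":[0,0.0006,0.003],"dr":[0,0,0]},{"translation":[0,0,0.003],"dr":[0,0,0]},{"translation":[0,0,0.002],"dr":[0,0,0]},{"translation":[0,0,0.001],"dr":[0,0,0]},{"translation":[0,0,0.001],"dr":[0,0,0]},{"translation":[0,0,0.001],"dr":[0,0,0]},{"translation":[0,0,0],"dr":[0,0,0]}]'
python3 -m handwheel '[{"translation":[0,0,0.001],"dr":[0,0,0]},{"translation":[0,0,0.001],"dr":[0,0,0]}]'
python3 -m handwheel '[{"translation":[0,0,0.001],"dr":[0,0,0]},{"translation":[0,0,0.001],"dr":[0,0,0]}]'
```

```text
t: 11.25
ee_pos: [0.5271, -0.2626, 0.1341]
tool_rot: [3.141, -0.0, 3.052]
force: [0.4, 0.4, -0.9]
opening: 0.097
grasp_force: 70.9
t: 11.45
ee_pos: [0.5272, -0.2627, 0.1323]
tool_rot: [-3.141, 0.0, 3.053]
force: [0.0, 0.5, -1.0]
opening: 0.097
grasp_force: 70.9
t: 11.65
ee_pos: [0.5272, -0.2627, 0.1306]
tool_rot: [-3.142, 0.0, 3.052]
force: [-1.0, 0.1, 2.4]
opening: 0.098
grasp_force: 71.2
```

```bash
python3 -m handwheel '[{"translation":[0,0,0.0005],"dr":[0,0,0]},{"translation":[0,0,0],"dr":[0,0,0]}]'
python3 -m handwheel '[{"translation":[0,0,0.0005],"dr":[0,0,0]},{"translation":[0,0,0],"dr":[0,0,0]}]'
```

```text
t: 11.85
ee_pos: [0.5272, -0.2627, 0.1301]
tool_rot: [-3.141, 0.0, 3.053]
force: [-0.9, 0.5, 1.6]
opening: 0.101
grasp_force: 71.3
t: 12.05
ee_pos: [0.5272, -0.2627, 0.1296]
tool_rot: [-3.141, 0.0, 3.053]
force: [-0.9, -0.4, 2.6]
opening: 0.094
grasp_force: 71.4
```

```bash
python3 -m handwheel '[{"translation":[0,0,0.0005],"dr":[0,0,0]},{"translation":[0,0,0.0005],"dr":[0,0,0]},{"translation":[0,0,0],"dr":[0,0,0]}]'
python3 -m handwheel '[{"translation":[0,0,0.0005],"dr":[0,0,0]},{"translation":[0,0,0.0005],"dr":[0,0,0]},{"translation":[0,0,0],"dr":[0,0,0]}]'
```

```text
t: 12.35
ee_pos: [0.5272, -0.2627, 0.1285]
tool_rot: [-3.141, 0.0, 3.053]
force: [-0.1, 0.8, 3.7]
opening: 0.096
grasp_force: 71.7
t: 12.65
ee_pos: [0.5273, -0.2627, 0.1277]
tool_rot: [-3.141, 0.0, 3.053]
force: [-1.7, 1.9, 6.0]
opening: 0.097
grasp_force: 71.9
```

```bash
python3 -m handwheel '[{"translation":[0,0,0.0005],"dr":[0,0,0]},{"translation":[0,0,0.0005],"dr":[0,0,0]},{"translation":[0,0,0.0005],"dr":[0,0,0]},{"translation":[0,0,0.0005],"dr":[0,0,0]},{"translation":[0,0,0],"dr":[0,0,0]}]'
python3 -m handwheel '[{"translation":[0,0,0.0005],"dr":[0,0,0]},{"translation":[0,0,0.0005],"dr":[0,0,0]},{"translation":[0,0,0],"dr":[0,0,0]}]'
```

```text
t: 13.15
ee_pos: [0.5273, -0.2627, 0.1261]
tool_rot: [-3.141, 0.0, 3.053]
force: [-1.6, 1.2, 7.6]
opening: 0.091
grasp_force: 72.2
t: 13.45
ee_pos: [0.5274, -0.2628, 0.1254]
tool_rot: [-3.141, 0.001, 3.053]
force: [-2.6, 2.4, 9.4]
opening: 0.094
grasp_force: 72.4
```

```bash
python3 -m handwheel '[{"translation":[0.0005,0.0005,0.0005],"dr":[0,0,0]},{"translation":[0.0003,0.0003,0.0005],"dr":[0,0,0]},{"translation":[0,0,0.0005],"dr":[0,0,0]},{"translation":[0,0,0.0005],"dr":[0,0,0]},{"translation":[0,0,0],"dr":[0,0,0]}]'
python3 -m handwheel '[{"translation":[0,0,0.0005],"dr":[0,0,0]},{"translation":[0,0,0],"dr":[0,0,0]}]'
```

```text
t: 13.95
ee_pos: [0.5273, -0.2627, 0.1241]
tool_rot: [-3.14, 0.002, 3.052]
force: [-1.9, 1.8, 11.1]
opening: 0.1
grasp_force: 72.5
t: 14.15
ee_pos: [0.5273, -0.2627, 0.1238]
tool_rot: [-3.14, 0.002, 3.052]
force: [-2.1, 1.0, 11.4]
opening: 0.097
grasp_force: 72.6
```

```bash
python3 -m handwheel '[{"translation":[0.0003,0.0002,0.0005],"dr":[0,0,0]},{"translation":[0,0,0.0005],"dr":[0,0,0]},{"translation":[0,0,0.0005],"dr":[0,0,0]},{"translation":[0,0,0],"dr":[0,0,0]},{"translation":[0,0,0],"dr":[0,0,0]}]'
python3 -m handwheel '[{"translation":[0,0,0.0004],"dr":[0,0,0]},{"translation":[0,0,0],"dr":[0,0,0]},{"translation":[0,0,0],"dr":[0,0,0]}]'
```

```text
t: 14.65
ee_pos: [0.5273, -0.2627, 0.1228]
tool_rot: [-3.139, 0.003, 3.052]
force: [-3.2, 1.3, 13.7]
opening: 0.097
grasp_force: 72.8
t: 14.95
ee_pos: [0.5273, -0.2626, 0.1224]
tool_rot: [-3.139, 0.003, 3.052]
force: [-3.0, 0.5, 13.0]
opening: 0.095
grasp_force: 72.9
```

```bash
python3 -m handwheel '[{"translation":[0,0,0.0006],"dr":[0,0,0]},{"translation":[0,0,0.0004],"dr":[0,0,0]},{"translation":[0,0,0],"dr":[0,0,0]},{"translation":[0,0,0],"dr":[0,0,0]}]'
python3 -m handwheel '[{"translation":[0,-0.0002,0.0002],"dr":[0,0,4]},{"translation":[0,-0.0002,0],"dr":[0,0,4]},{"translation":[0,-0.0002,0],"dr":[0,0,4]},{"translation":[0,0,0],"dr":[0,0,0]}]'
python3 -c "
from h import *
print(manip.get_state()['ft_torque'])"
```

```text
t: 15.35
ee_pos: [0.5274, -0.2627, 0.1221]
tool_rot: [-3.139, 0.003, 3.052]
force: [-3.9, 2.3, 15.2]
opening: 0.099
grasp_force: 73.5
t: 15.75
ee_pos: [0.5278, -0.2638, 0.1221]
tool_rot: [-3.139, 0.005, 2.842]
force: [-3.4, 1.6, 16.9]
opening: 0.098
grasp_force: 73.3
[0.20544226 0.79440601 0.02970917]
```

```bash
python3 -m handwheel '[{"translation":[0,-0.0003,0],"dr":[0,0,6]},{"translation":[0,-0.0003,0],"dr":[0,0,6]},{"translation":[0,-0.0003,0],"dr":[0,0,6]},{"translation":[0,-0.0003,0],"dr":[0,0,6]},{"translation":[0,0,0],"dr":[0,0,0]}]'
python3 -c "
from h import *
print(manip.get_state()['ft_torque'])"
```

```text
t: 16.25
ee_pos: [0.5278, -0.2654, 0.1221]
tool_rot: [-3.141, 0.007, 2.422]
force: [-2.0, 0.3, 14.8]
opening: 0.098
grasp_force: 73.2
[-0.00408844  0.54425716 -0.01772628]
```

```bash
python3 -m handwheel '[{"translation":[0,-0.0003,0.0002],"dr":[0,0,6]},{"translation":[0,-0.0003,0],"dr":[0,0,6]},{"translation":[0,-0.0003,0],"dr":[0,0,6]},{"translation":[0,-0.0003,0],"dr":[0,0,6]},{"translation":[0,0,0],"dr":[0,0,0]}]'
python3 -c "
from h import *
print(manip.get_state()['ft_torque'])"
```

```text
t: 16.75
ee_pos: [0.5272, -0.2666, 0.1221]
tool_rot: [3.139, 0.008, 2.003]
force: [-1.0, -1.2, 14.6]
opening: 0.098
grasp_force: 73.2
[-0.23132117  0.46414907  0.04973157]
```

60° turned; the remaining 30°.

```bash
python3 -m handwheel '[{"translation":[0,-0.0003,0.0002],"dr":[0,0,6]},{"translation":[0,-0.0003,0],"dr":[0,0,6]},{"translation":[0,-0.0003,0],"dr":[0,0,6]},{"translation":[0,-0.0003,0],"dr":[0,0,6]},{"translation":[0,0,0],"dr":[0,0,0]}]'
python3 -m handwheel '[{"translation":[0,-0.0002,0],"dr":[0,0,4]},{"translation":[0,-0.0001,0],"dr":[0,0,2]},{"translation":[0,0,0],"dr":[0,0,0]}]'
python3 -c "
from h import *
print(manip.get_state()['ft_torque'])"
```

```text
t: 17.25
ee_pos: [0.5263, -0.267, 0.1221]
tool_rot: [3.136, 0.006, 1.584]
force: [-1.8, -0.5, 15.0]
opening: 0.095
grasp_force: 73.3
t: 17.55
ee_pos: [0.5252, -0.2667, 0.122]
tool_rot: [3.137, 0.005, 1.481]
force: [-3.3, -0.4, 16.5]
opening: 0.095
grasp_force: 73.5
[-0.01656025  0.81321321  0.01713606]
```

```bash
python3 -m handwheel '[{"translation":[0,0,-0.001],"dr":[0,0,0]},{"translation":[0,0,-0.001],"dr":[0,0,0]},{"translation":[0,0,-0.001],"dr":[0,0,0]},{"translation":[0,0,-0.001],"dr":[0,0,0]},{"translation":[0,0,0],"dr":[0,0,0]}]'
python3 -m handwheel '[{"translation":[0,0,-0.001],"dr":[0,0,0]},{"translation":[0,0,-0.001],"dr":[0,0,0]},{"translation":[0,0,0],"dr":[0,0,0]}]'
python3 -c "
from h import *
print(manip.get_state()['ft_torque'])"
```

```text
t: 18.05
ee_pos: [0.5251, -0.2666, 0.1246]
tool_rot: [3.137, 0.005, 1.481]
force: [-1.8, -1.4, 8.7]
opening: 0.096
grasp_force: 72.4
t: 18.35
ee_pos: [0.5249, -0.2665, 0.1262]
tool_rot: [3.137, 0.004, 1.481]
force: [-1.0, -0.9, 7.9]
opening: 0.097
grasp_force: 72.0
[-0.43029282  0.10708374 -0.0414328 ]
```

```bash
python3 -m handwheel '[{"translation":[0,0,-0.0007],"dr":[0,0,0]},{"translation":[0,0,-0.0007],"dr":[0,0,0]},{"translation":[0,0,0],"dr":[0,0,0]}]'
python3 -m handwheel '[{"translation":[0,0,-0.0007],"dr":[0,0,0]},{"translation":[0,0,0],"dr":[0,0,0]}]'
```

```text
t: 18.65
ee_pos: [0.5249, -0.2665, 0.1273]
tool_rot: [3.138, 0.004, 1.481]
force: [0.4, -2.0, 6.5]
opening: 0.099
grasp_force: 71.9
t: 18.85
ee_pos: [0.5249, -0.2664, 0.1273]
tool_rot: [3.138, 0.004, 1.481]
force: [2.1, -5.1, 3.2]
opening: 0.095
grasp_force: 71.5
```

```bash
python3 -m handwheel '[{"translation":[0,0,-0.0005],"dr":[0,0,0]},{"translation":[0,0,0],"dr":[0,0,0]}]'
python3 -m handwheel '[{"translation":[0,0,0],"dr":[0,0,0]},{"translation":[0,0,0],"dr":[0,0,0]},{"translation":[0,0,0],"dr":[0,0,0]},{"translation":[0,0,0],"dr":[0,0,0]}]' 0.4
python3 -m handwheel '[{"translation":[0,0,-0.005],"dr":[0,0,0]},{"translation":[0,0,-0.015],"dr":[0,0,0]},{"translation":[0,0,-0.025],"dr":[0,0,0]},{"translation":[0,0,-0.03],"dr":[0,0,0]},{"translation":[0,0,-0.03],"dr":[0,0,0]},{"translation":[0,0,0],"dr":[0,0,0]},{"translation":[0,0,0],"dr":[0,0,0]}]'
python3 - <<'E'
from h import *
f=shot('wrist'); save(f,'w8.png'); manip.get_state()
E
```

```text
t: 19.05
ee_pos: [0.5248, -0.2664, 0.1273]
tool_rot: [3.138, 0.004, 1.481]
force: [3.4, -6.1, 0.6]
opening: 0.097
grasp_force: 71.1
t: 19.45
ee_pos: [0.5225, -0.2635, 0.1262]
tool_rot: [-3.14, -0.001, 1.482]
force: [0.8, 1.3, 0.8]
opening: 0.399
grasp_force: 0.0
t: 20.15
ee_pos: [0.5237, -0.2646, 0.2331]
tool_rot: [3.14, 0.001, 1.482]
force: [1.7, -0.3, -0.6]
opening: 0.399
grasp_force: 0.0
```

View pics/w8.png

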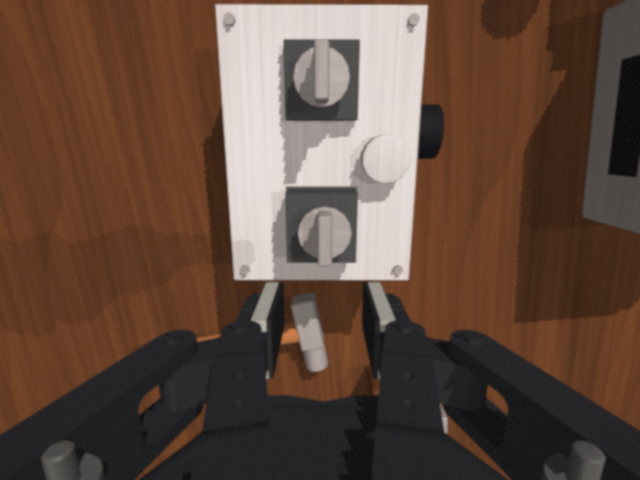

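The stud at (325,235) stands in its socket with its wing along the box's y, like the locked one at (322,75). The tin at (386,158) has not moved and the gripper is clear.

```bash
python3 -c "
from rig import manip
print(manip.job_done())"
```

```text
the job is handed in; nothing more can be done
None
```

The steel stud is in the empty socket, pressed down, turned a quarter turn clockwise and released into its notches; push readings peaked at 16.9 N (30 N limit), no bystander was touched, and the job was handed in at about 20 s with no verdict returned.

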